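# Hook out the drawer under the ledge

### The arm

A 7-joint arm with a two-finger parallel gripper is mounted at the origin on a cart in front of the work surface, level with it; the furniture and walls round the work are solid. World frame = base frame: x ahead of the robot, y to its left, z up, the work surface at z = 0. Lengths are in mm, angles in rad, forces in N, time in s.
With the tool pointing down it reaches from about 400 to 875 mm from the base axis. Payload 4.4 kg.
Tool frame: the origin (TCP) lies midway between the tips of the shut fingers; the grasp point (between the pads) lies 19 mm behind it; z points along the fingers, y is the direction in which the jaws open and shut (so a half turn about z gives the same grasp; the last joint's range is limited). The gripper opens to 85 mm and grips with 20 to 120 N. Pads are 22 mm wide; open, the fingers measure 114 mm over their backs; the gripper's body (76 mm by 85 mm) begins 54 mm behind the grasp point. The pads swing forward as they close: fully open they stand 13 mm farther back than shut.
Start: joints at [1.201, 0.628, 0.038, 1.517, -0.027, 0.996, -0.02], TCP at [194.474, -620.24, 231.313] pointing down, gripper open.
Joint ranges: [-3.06, 3.06], [-0.37, 2.12], [-1.25, 1.32], [0.18, 2.47], [-1.1, 4.24], [0.23, 1.98], [-2.94, 2.94]. Speed limits (rad/s): [2.57, 2.57, 3.14, 3.14, 3.14, 3.14, 3.14].

### API

Orientations are given as [roll, pitch, yaw] about the fixed x, y, z axes, in that order (R = Rz(yaw) Ry(pitch) Rx(roll)).
In Python, from cell import * gives the robot as it stands. The module is installed in compiled form; this text tells all that it offers.
- The arm moves only by the tool move_arm, never from a script. Its argument "series" is a list of rows, each a list of 2 entries, a list of its own where there are three numbers: the shift along the tool's x, y, z in m, then the turn about the tool's z in rad. In form: [[[x, y, z], yaw], ...]. A call has 1 to 5 rows; each row is the pose to reach, as a shift and turn from the pose measured when the call began, along the tool's axes at that moment; what a row does not reach only later rows make up. A row lasts 1/8 s, in which the tool goes at most 62.5 mm and 10.7 degrees, less where a joint would pass 70% of its speed; a pose out of reach is approached as far as the arm can. A call with a gripper value outside its range is refused whole. "claw" is the opening, from 0 (shut) to 1 (fully open), set as the call begins (left out, the last holds). The fingers move at their own pace and stop on an object; the grip force is fixed at half the most. Time passes only in rows, so rows that repeat a pose let the fingers close. It gives the time, the measured TCP pose, the force and the opening at its end, in the units of the state.
- read_state(): the state, without advancing time (a new reading comes with each control period).
- get_image(name): name is "scene" or "side" or "wrist"; returns the picture (480x640x3 uint8, blue, green, red); there is no depth.
- camera_model(name): a dict with "fov_y" (degrees; the focal length in pixels is half the picture's height over the tangent of half this angle, whatever the lens; pixels are square), "cx", "cy" (the principal point, pixels), "pose" (4x4, takes a point from camera to world coordinates); the wrist camera has in their place "tool_from_camera" (4x4, takes a point from camera to tool coordinates, whose origin is the TCP and whose axes are the flange's). Camera axes: x right, y down, z forward; pixel columns grow to the right and rows downward; lengths in mm; the calibration is good to about 2 mm. A picture is of the moment at which its call begins: read the wrist's pose just before it. camera_model takes no time and is no camera call.
- finish_job(): hands the job in, once; it reports no verdict.
The state is a dict: "clock": time; "qpos": joint angles; "qd": joint speeds; "tau": joint torques, N m; "eef_pos": TCP position; "tool_rot": TCP orientation; "force": force on the tool from outside, world axes, zero at the start; "torque": the same for the moment, N m; "width": finger opening in mm.
Only numpy, scipy, OpenCV 4.12 (cv2) and the standard library are available. Lean on these libraries where they do the work, as an engineer would, in place of code of your own. Each camera call takes 0.05 s, during which the arm holds its last target. There are 200 camera calls.

### The job

Take the green-handled hook from the steel tray, reach it under the ledge of the small white station, feel for the slotted eye of the drawer's drawbar and, with the hook and not the gripper, gently draw the drawer out until its blue front has come out past the ledge's front edge. Then unhook it, leave the drawer out, and set the hook back inside the steel tray, standing on its foot. Do not force anything and leave the jar and the dropper bottle on the station undisturbed.

Things in the scene. Friction and masses are not known exactly. Their poses are not given: they have to be found in the camera images.
- station: White open-fronted desktop station, fixed, 220 mm wide, 250 deep, 111 high. Origin: on the desk, straight under the middle of the ledge's front edge; x points into the station (away from the robot), y left, z up. The gripper and arm may not touch it, and the hook may not press or pull on any of it with more than 16 N.
- ledge (a point): Middle of the ledge's front edge, on its underside, 95 mm above the desk; axes as station. The board is 16 mm thick. Side walls leave 190 mm clear between them; below the ledge all is open down to the desk except for the drawer and its drawbar.
- drawer_front (a point): Middle of the drawer's blue front (186 mm wide) at drawbar height, 35 mm above the desk; axes as station, it moves with the drawer. From here a level flat steel drawbar, 60 mm wide and 6 mm thick (32 to 38 mm above the desk), sticks out towards the robot, 32 to 92 mm: this reach differs each time and is NOT measured. Find its front edge by light touch with the hook's end.
- eye_line (a point): Point on the desk under the middle of the blue front; moves with the drawer; axes as station. The drawbar's eye is centred on this line: from its front edge inwards, a front bar 8 mm deep, then a slot open up and down, 15 mm long (station x) and 44 mm wide (y), then the face of a grey block as wide as the drawbar, standing up to 85 mm above the desk. The drawbar is clamped: it will not slide in the drawer below 70 N.
- drawer (a joint): How far the drawer is drawn out, m; 0 shut (as at the start), 0.13 at its outer stop. At 0 the blue front is 100 mm behind the ledge's front edge, at 0.10 level with it. It slides towards the station's -x with about 8 N of friction and stays where it is left.
- hook: The hook, about 0.16 kg. Origin: middle of its foot's underside; x along the rod to the hooked end, z up. Foot 56x36x6 mm; green handle 40 mm long (x), 18 thick (y), 6 to 56 mm above the underside. An 8 mm round rod runs along x at 30 mm height and 150 mm from the origin turns straight down: the 8 mm thick hooked end, 22 mm of it below the rod, its round tip level with the underside.
- hook_grip (a point): Where to grip the hook: centre of the green handle, 35 mm above the hook's underside, straight above its origin.
- hook_tip (a point): Lowest point of the hooked end, on its axis, 150 mm ahead of the hook's origin; axes as hook.
- tray_in (a point): Centre of the floor of the stainless steel tray in which the hook stands, fixed on the desk left or right of the station. 173 mm along its own x, 269 mm along its own y, rim 12 mm high; floor 2 mm above the desk, flat within 70 mm in x and 118 mm in y of the centre.
- jar_c (a point): Bystander: centre of a small brown jar with black lid (44 mm wide, 52 mm high), loose on top of the station.
- dropper_c (a point): Bystander: centre of a white dropper bottle with blue cap (29 mm wide, 62 mm high), loose on top of the station.

How it is judged:
By the outcome, as a careful person would: the job done as asked, in the order asked, and still so for the second after the job is handed in, with the robot touching nothing.
It also fails if it takes over 72 s, if anything falls off the work surface, if the arm or the gripper's body presses on something with over 40 N, if the wrist force passes 120 N, or if a joint passes its speed limit or range.

## Working session

There is one attempt and no reset: what is moved stays moved. The work goes in short steps, Python scripts to look and compute and a tool call to move; the robot and the scene stay as the last step left them, time stands still between calls to the robot, and variables do not carry over. Pictures are saved under pics/ and viewed, about 8 in all and at most 12, crops included, and the job is handed in when it is done.

Besides the shell and the picture viewer there is one more tool, called after "Emit:" in YAML: its name, and indented under it one key for each argument. move_arm: Moves the arm, as the interface text tells. Its arguments: {"type":"object","properties":{"series":{"type":"array"},"claw":{"type":"number"}},"required":["series"]}

```bash
mkdir -p pics; cat > h.py <<'E'
import numpy as np, cv2
from cell import *
def ray(name,u,v,st=None):
    m=camera_model(name); f=240/np.tan(np.radians(m["fov_y"])/2)
    if "pose" in m: T=np.array(m["pose"])
    else:
        from scipy.spatial.transform import Rotation as R
        P=np.eye(4);P[:3,:3]=R.from_euler('xyz',st["tool_rot"]).as_matrix();P[:3,3]=st["eef_pos"];T=P@np.array(m["tool_from_camera"])
    d=T[:3,:3]@np.array([(u-m["cx"])/f,(v-m["cy"])/f,1]); return T[:3,3],d
def onz(name,u,v,z,st=None):
    o,d=ray(name,u,v,st); return (o+d*(z-o[2])/d[2]).round(1)
def proj(name,p,st=None):
    m=camera_model(name); f=240/np.tan(np.radians(m["fov_y"])/2);T=np.array(m["pose"])
    c=T[:3,:3].T@(np.array(p)-T[:3,3]); return m["cx"]+f*c[0]/c[2],m["cy"]+f*c[1]/c[2]
E
python3 - <<'E'
from h import *
s=read_state();print(s)
for n in("scene","side","wrist"):
    cv2.imwrite(f"pics/{n}0.png",get_image(n)); print(n,camera_model(n))
E
```

```text
{'clock': 0.0, 'qpos': array([ 1.20119665,  0.62935055,  0.03842356,  1.51835297, -0.02703327,
        0.99630742, -0.01997155]), 'qd': array([-2.07794789e-03, -4.24591198e-04,  9.32858560e-04,  2.47452117e-04,
        1.18413382e-03, -5.33883661e-04,  6.26672091e-05]), 'tau': array([ 5.61318375e-04, -5.63400435e+01,  1.22686721e+00, -1.93443203e+01,
        1.11669450e-02,  1.05913274e-02,  7.24664403e-06]), 'eef_pos': array([ 194.30792449, -619.62682214,  230.39068799]), 'tool_rot': array([-3.13969127e+00, -1.36429150e-05,  3.03825234e-01]), 'force': array([ 0.15287947, -0.27556705, -0.11326647]), 'torque': array([-0.02346511,  0.0061335 ,  0.00110574]), 'width': 85.27797460514967}
scene {'fov_y': 48.72200819770756, 'cx': 319.51968530007616, 'cy': 238.48806616480968, 'pose': array([[ 9.43359958e-01, -2.93992999e-01,  1.53753396e-01,
         4.44513521e+02],
       [-3.31517278e-01, -8.17181995e-01,  4.71497488e-01,
        -6.43666720e+02],
       [-1.29724537e-02, -4.95763757e-01, -8.68360531e-01,
         1.33320132e+03],
       [ 0.00000000e+00,  0.00000000e+00,  0.00000000e+00
[... 212 characters left out ...]
    [-9.88613524e-01, -9.69178786e-02,  1.15109621e-01,
        -1.84739184e+02],
       [-7.12560935e-03, -7.33955443e-01, -6.79160241e-01,
         1.23094713e+03],
       [ 0.00000000e+00,  0.00000000e+00,  0.00000000e+00,
         1.00000000e+00]])}
wrist {'fov_y': 58.28157667527281, 'cx': 323.0026097907107, 'cy': 236.6204658919799, 'tool_from_camera': array([[ 1.06332166e-03, -9.56295056e-01, -2.92401496e-01,
         7.49540613e+01],
       [ 9.99999398e-01,  9.37965918e-04,  5.68905609e-04,
        -1.21320623e+00],
       [-2.69778983e-04, -2.92401925e-01,  9.56295478e-01,
        -1.42246820e+02],
       [ 0.00000000e+00,  0.00000000e+00,  0.00000000e+00,
         1.00000000e+00]])}
```

View pics/scene0.png

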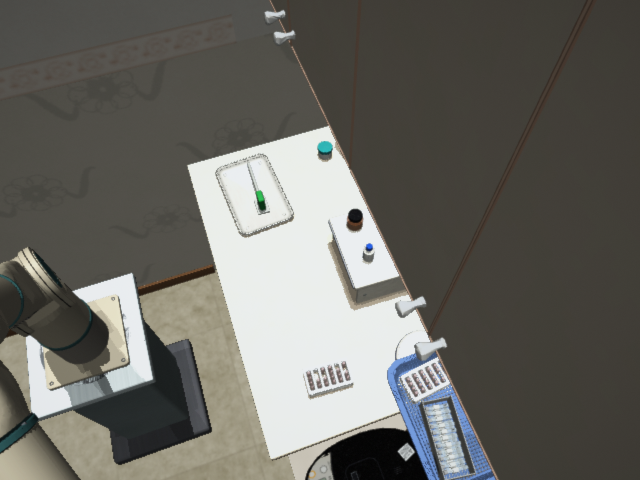

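View pics/side0.png

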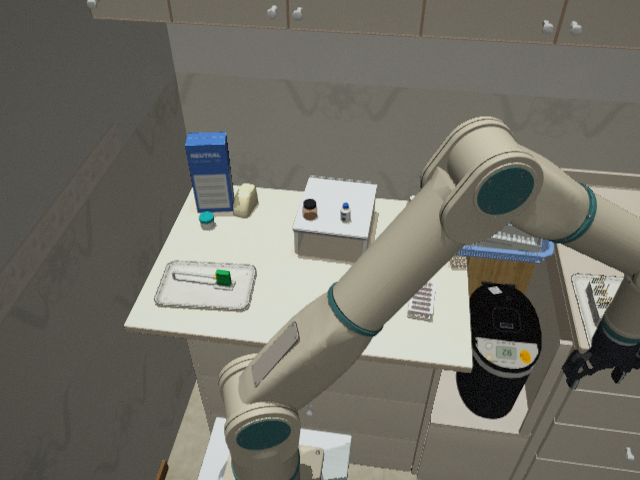

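The scene view shows the tray around (255,195) with the green handle at (261,200), its rod running up to about (250,163). The station's top is around (365,255), with the jar at (355,217) and the dropper at (369,251).

```bash
python3 - <<'E'
from h import *
a=cv2.imread("pics/scene0.png");b=cv2.imread("pics/side0.png")
for n,im in(("scene",a),("side",b)):
    h=cv2.cvtColor(im,cv2.COLOR_BGR2HSV);m=cv2.inRange(h,(50,120,50),(75,255,255))
    k,l,s,c=cv2.connectedComponentsWithStats(m);i=1+s[1:,4].argmax();print(n,s[i],c[i],onz(n,*c[i],45))
for n,p in(("scene",(331,220)),("side",(310,177))):print(n,onz(n,*p,111))
c1=cv2.resize(a[140:310,200:420],None,fx=3.6,fy=3.6,interpolation=cv2.INTER_CUBIC)[:600]
c2=cv2.resize(b[165:325,140:400],None,fx=3,fy=3,interpolation=cv2.INTER_CUBIC)
cv2.imwrite("pics/c1.png",c1);cv2.imwrite("pics/c2.png",c2);print(c1.shape,c2.shape)
E
```

```text
scene [256 191   9  19  89] [260.2247191  198.70786517] [553.6 241.2  45. ]
side [216 270  15  16 199] [223.1758794  277.49246231] [543.3 244.7  45. ]
scene [709.3  63.8 111. ]
side [950.7  62.7 111. ]
(600, 792, 3) (480, 780, 3)
```

View pics/c1.png

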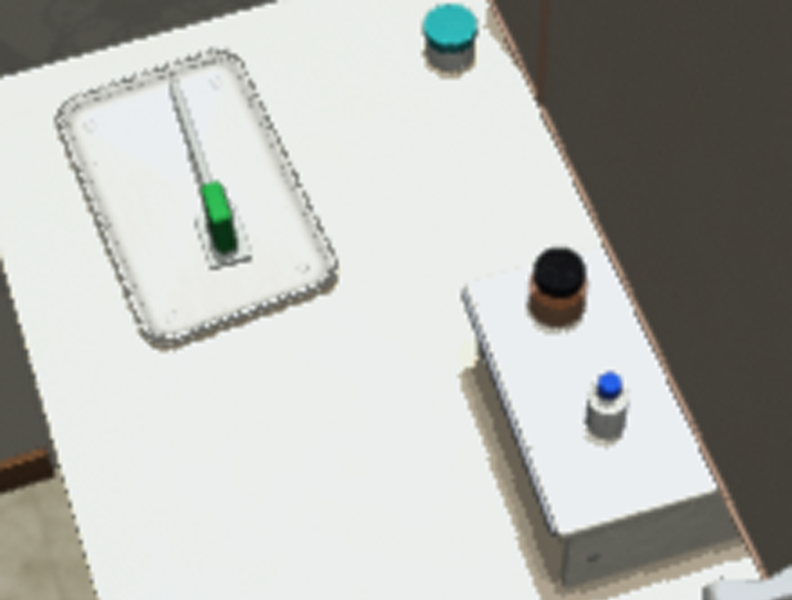

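View pics/c2.png

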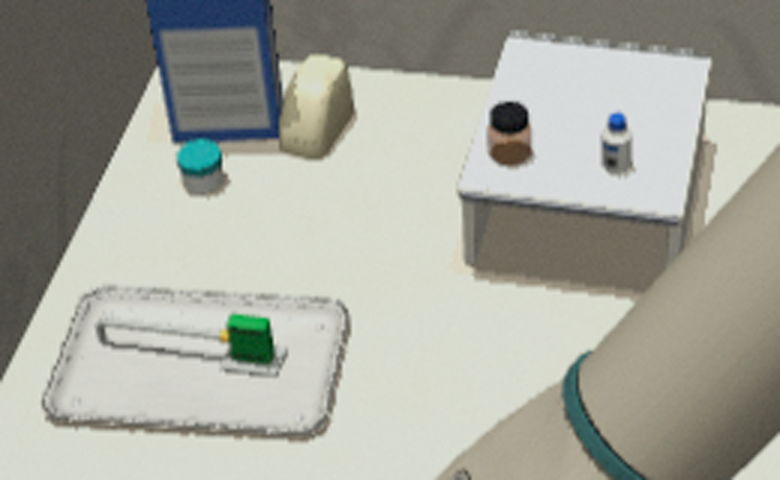

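```bash
cat >> h.py <<'E'
def tri(a,b):
    o1,d1=ray("scene",*a);o2,d2=ray("side",*b);A=np.c_[d1,-d2];t=np.linalg.lstsq(A,o2-o1,rcond=None)[0]
    p,q=o1+d1*t[0],o2+d2*t[1];return ((p+q)/2).round(1),np.linalg.norm(p-q).round(1)
E
python3 - <<'E'
from h import *
S=lambda u,v:(200+u/3.6-.4,140+v/3.6-.4); D=lambda u,v:(140+u/3-.3,165+v/3-.3)
for n,a,b in(("FL",S(464,287),D(462,192)),("FR",S(562,532),D(685,212)),("rodend",S(174,80),D(100,325)),("handle",(260.2,198.7),(223.2,277.5)),("jar",S(558,268),D(509,112)),("drop",S(610,383),D(617,120)),
 ("trayTL",S(70,105),D(90,292)),("trayBR",S(335,275),D(325,430)),("trayTR",S(235,55),D(345,300)),("trayBL",S(155,340),D(50,420))):
    print(n,tri(a,b))
print("z111",[onz("scene",*S(*p),111) for p in((464,287),(562,532))],[onz("side",*D(*p),111) for p in((462,192),(685,212))])
print("back",onz("side",*D(710,60),111),onz("side",*D(510,36),111))
for p in((206,187),(174,80)):print("rod",onz("scene",*S(*p),32))
for p in((100,325),(222,337)):print("rodside",onz("side",*D(*p),32))
print("handle top",onz("scene",*S(215,200),58),onz("side",*D(250,322),58))
E
```

```text
FL (array([704.8,  71.3, 106.5]), np.float64(0.8))
FR (array([ 699.9, -144.2,  112.4]), np.float64(2.2))
rodend (array([557.6, 399.2,  25.7]), np.float64(1.2))
handle (array([554.5, 249.3,  32.8]), np.float64(0.6))
jar (array([763.4,  33. , 161.4]), np.float64(3.7))
drop (array([761.7, -71.2, 165.7]), np.float64(2.3))
trayTL (array([470.6, 339.4, 142.6]), np.float64(46.1))
trayBR (array([ 637.1,  238.3, -155.8]), np.float64(69.5))
trayTR (array([556.7, 196.4, 176.4]), np.float64(155.5))
trayBL (array([ 492. ,  360.1, -114.8]), np.float64(206.2))
z111 [array([703.6,  68.2, 111. ]), array([ 699.7, -144.8,  111. ])] [array([700.2,  70.6, 111. ]), array([ 702.3, -143.2,  111. ])]
back [ 940.4 -149.3  111. ] [952.1  63.9 111. ]
rod [552.4 278.3  32. ]
rod [557.2 394.9  32. ]
rodside [551.4 395.5  32. ]
rodside [552.9 276.4  32. ]
handle top [553.5 245.1  58. ] [551.8 245.9  58. ]
```

```bash
cat >> h.py <<'E'
def wrap(a): return (a+np.pi)%(2*np.pi)-np.pi
def plan(*tg, start=None):
    """chain of world targets [x,y,z,yaw] -> shift in tool axes (m), turn about tool z"""
    if start is None:
        s=read_state();p=np.array(s["eef_pos"]);y=s["tool_rot"][2];print("at",p.round(1),"rpy",np.round(s["tool_rot"],4),"t",round(s["clock"],2),"F",s["force"].round(1),"w",round(s["width"],1))
    else: p,y=np.array(start[:3]),start[3]
    for t in tg:
        d=np.array(t[:3])-p;c,s_=np.cos(y),np.sin(y)
        print([round((c*d[0]+s_*d[1])/1000,4),round((s_*d[0]-c*d[1])/1000,4),round(-d[2]/1000,4)],round(-wrap(t[3]-y),4))
        p=np.array(t[:3],float);y=t[3]
E
python3 -c "
from h import *
plan([450,-420,260,.70],[600,-150,270,1.2],[553,150,270,1.56],[553,246,200,1.56])"
```

```text
at [ 194.3 -619.8  230.6] rpy [-3.1402 -0.      0.3038] t 0.15 F [ 0.2  0.1 -0.3] w 85.3
[np.float64(0.3037), np.float64(-0.1142), np.float64(-0.0294)] -0.3962
[np.float64(0.2887), np.float64(-0.1099), np.float64(-0.01)] -0.5
[np.float64(0.2626), np.float64(-0.1525), np.float64(-0.0)] -0.36
[np.float64(0.096), np.float64(-0.001), np.float64(0.07)] -0.0
```

Emit:
move_arm:
  series:
    - [[0.304,-0.114,-0.03],-0.4]
    - [[0.304,-0.114,-0.03],-0.4]
    - [[0.304,-0.114,-0.03],-0.4]
    - [[0.304,-0.114,-0.03],-0.4]
    - [[0.304,-0.114,-0.03],-0.4]
  claw: 1

```text
clock: 0.78
eef_pos: [440.8, -427.1, 259.6]
tool_rot: [-3.14, -0.0, 0.704]
force: [-0.1, -0.7, -0.3]
width: 85.2
```

Emit:
move_arm:
  series:
    - [[0.29,-0.11,-0.01],-0.5]
    - [[0.29,-0.11,-0.01],-0.5]
    - [[0.29,-0.11,-0.01],-0.5]
    - [[0.29,-0.11,-0.01],-0.5]
    - [[0.29,-0.11,-0.01],-0.5]

```text
clock: 1.4
eef_pos: [591.4, -154.0, 269.8]
tool_rot: [-3.14, -0.001, 1.203]
force: [1.0, -0.3, -0.1]
width: 85.5
```

```bash
python3 -c "
from h import *
plan([553,135,270,1.56],[553,225,190,1.56])"
```

```text
at [ 591.4 -154.   269.8] rpy [-3.1403e+00 -9.0000e-04  1.2032e+00] t 1.4 F [ 1.  -0.3 -0.1] w 85.5
[np.float64(0.2559), np.float64(-0.1397), np.float64(-0.0002)] -0.3568
[np.float64(0.09), np.float64(-0.001), np.float64(0.08)] -0.0
```

Emit:
move_arm:
  series:
    - [[0.256,-0.14,0],-0.357]
    - [[0.256,-0.14,0],-0.357]
    - [[0.256,-0.14,0],-0.357]
    - [[0.256,-0.14,0],-0.357]
    - [[0.256,-0.14,0],-0.357]

```text
clock: 2.02
eef_pos: [551.7, 138.6, 270.2]
tool_rot: [-3.14, -0.002, 1.563]
force: [-0.3, -0.2, -0.0]
width: 85.3
```

Emit:
move_arm:
  series:
    - [[0.09,-0.001,0.08],0]
    - [[0.09,-0.001,0.08],0]
    - [[0.09,-0.001,0.08],0]
    - [[0.09,-0.001,0.08],0]

```text
clock: 2.52
eef_pos: [551.4, 228.1, 190.2]
tool_rot: [-3.14, -0.001, 1.563]
force: [0.4, -0.1, -0.3]
width: 85.1
```

```bash
python3 - <<'E'
from h import *
s=read_state();im=get_image("wrist");cv2.imwrite("pics/w1.png",im);print(s["eef_pos"],s["tool_rot"])
np.save("w1.npy",np.r_[s["eef_pos"],s["tool_rot"]])
h=cv2.cvtColor(im,cv2.COLOR_BGR2HSV);m=cv2.inRange(h,(50,100,40),(75,255,255));k,l,q,c=cv2.connectedComponentsWithStats(m)
i=1+q[1:,4].argmax();print(q[i],c[i]);print(cv2.minAreaRect(cv2.findNonZero((l==i).astype(np.uint8))))
E
```

```text
[551.40128433 228.14194649 190.17022197] [-3.13987388e+00 -1.30674276e-03  1.56304794e+00]
[ 316  162   27   59 1452] [328.95798898 191.22038567]
((329.0, 191.0), (58.0, 26.0), 90.0)
```

View pics/w1.png

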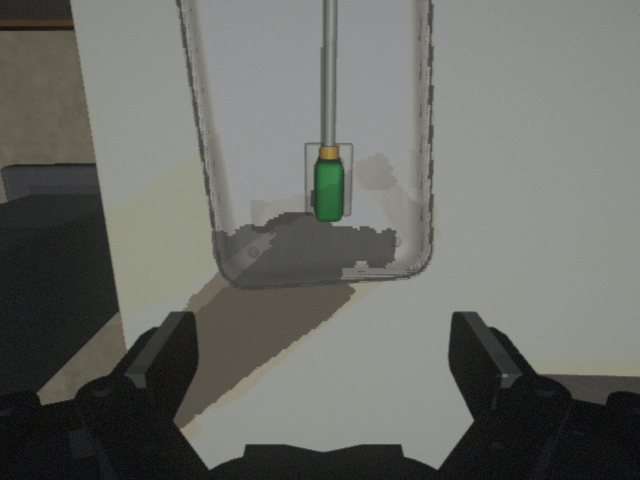

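The wrist view shows the handle at (329,191), its foot at (305–352, 143–216) and the rod running almost straight up at u≈329.

```bash
python3 - <<'E'
from h import *
w=np.load("w1.npy");s=dict(eef_pos=w[:3],tool_rot=w[3:])
im=cv2.imread("pics/w1.png")
print("handle top far/near", [onz("wrist",329.3,v,58,s) for v in(158,191,221)])
print("foot", [onz("wrist",u,v,8,s) for u,v in((305.5,144),(351.5,144),(351.5,216),(305.5,216))])
print("rod",[onz("wrist",u,v,36,s) for u,v in((330,3),(329,138))])
print("tray near edges z12",[onz("wrist",u,v,12,s) for u,v in((190,40),(220,250),(428,40),(430,250),(325,283))])
plan([553,246,100,1.56],[553,246,18,1.56])
E
```

```text
handle top far/near [array([555.5, 272.1,  58. ]), array([555.5, 251. ,  58. ]), array([555.4, 230.9,  58. ])]
foot [array([538.5, 276.7,   8. ]), array([572.6, 276.4,   8. ]), array([573.3, 221.6,   8. ]), array([537.5, 221.8,   8. ])]
rod [array([556.5, 364.4,  36. ]), array([555.6, 282.9,  36. ])]
tray near edges z12 [array([461. , 347.2,  12. ]), array([470. , 195.7,  12. ]), array([623.7, 346.1,  12. ]), array([635. , 194.7,  12. ]), array([552.4, 167.2,  12. ])]
at [552.  227.5 190.8] rpy [-3.1411e+00 -1.5000e-03  1.5616e+00] t 2.58 F [ 0.2 -0.5  0. ] w 85.2
[np.float64(0.0185), np.float64(0.0008), np.float64(0.0908)] 0.0016
[np.float64(0.0), np.float64(0.0), np.float64(0.082)] -0.0
```

Emit:
move_arm:
  series:
    - [[0.022,0.0035,0.09],0.001]
    - [[0.022,0.0035,0.09],0.001]
    - [[0.022,0.0035,0.12],0.001]
    - [[0.022,0.0035,0.15],0.001]
    - [[0.022,0.0035,0.172],0.001]

```text
clock: 3.2
eef_pos: [557.0, 247.7, 18.8]
tool_rot: [3.141, -0.001, 1.558]
force: [1.2, -0.4, -0.7]
width: 85.4
```

```bash
python3 -c "
from h import *
plan([555.5,249.5,18,1.561])"
```

```text
at [557.  247.7  18.8] rpy [ 3.1406e+00 -9.0000e-04  1.5576e+00] t 3.2 F [ 1.2 -0.4 -0.7] w 85.4
[np.float64(0.0018), np.float64(-0.0015), np.float64(0.0008)] -0.0034
```

Emit:
move_arm:
  series:
    - [[0.002,-0.0012,0],-0.002]
    - [[0.002,-0.0012,0],-0.002]

```text
clock: 3.45
eef_pos: [557.2, 249.2, 20.2]
tool_rot: [3.138, -0.002, 1.558]
force: [-0.3, 1.0, -0.1]
width: 85.0
```

Emit:
move_arm:
  series:
    - [[0,0,0],0]
    - [[0,0,0],0]
    - [[0,0,0],0]
    - [[0,0,0],0]
    - [[0,0,0],0]
  claw: 0

```text
clock: 4.08
eef_pos: [557.2, 249.4, 20.6]
tool_rot: [3.138, -0.002, 1.558]
force: [-1.4, -0.1, 4.8]
width: 17.2
```

Emit:
move_arm:
  series:
    - [[0,0,0],0]
    - [[0,0,0],0]

```text
clock: 4.32
eef_pos: [557.2, 249.4, 20.6]
tool_rot: [3.138, -0.002, 1.558]
force: [-0.0, 0.9, 3.0]
width: 17.4
```

Emit:
move_arm:
  series:
    - [[0,0,-0.03],0]
    - [[0,0,-0.08],0]
    - [[0,0,-0.13],0]
    - [[0,0,-0.19],0]
    - [[0,0,-0.24],0]

```text
clock: 4.95
eef_pos: [556.3, 248.9, 262.3]
tool_rot: [3.138, -0.002, 1.558]
force: [1.1, -0.8, -1.9]
width: 17.1
```

Emit:
move_arm:
  series:
    - [[-0.3,0.043,0],0]
    - [[-0.3,0.043,0],0]
    - [[-0.3,0.043,0],0]
    - [[-0.3,0.043,0],0]
    - [[-0.3,0.043,0],0]

```text
clock: 5.58
eef_pos: [595.1, -54.8, 261.1]
tool_rot: [3.139, -0.001, 1.557]
force: [1.6, 0.4, -2.1]
width: 17.6
```

Emit:
move_arm:
  series:
    - [[-0.06,0,0],0]
    - [[-0.06,0,0],0]
    - [[-0.06,0,0],0]

```text
clock: 5.95
eef_pos: [593.7, -114.6, 260.3]
tool_rot: [3.14, -0.002, 1.556]
force: [-0.3, 0.7, -2.4]
width: 17.1
```

```bash
python3 - <<'E'
from h import *
s=read_state();im=get_image("wrist");cv2.imwrite("pics/w2.png",im);print(s["eef_pos"],s["tool_rot"],s["width"],s["force"])
np.save("w2.npy",np.r_[s["eef_pos"],s["tool_rot"]])
E
```

```text
[ 593.72062816 -114.5910756   260.3070904 ] [ 3.14040973e+00 -2.16386751e-03  1.55587510e+00] 17.09364327896991 [-0.27642703  0.67160488 -2.40178995]
```

View pics/w2.png

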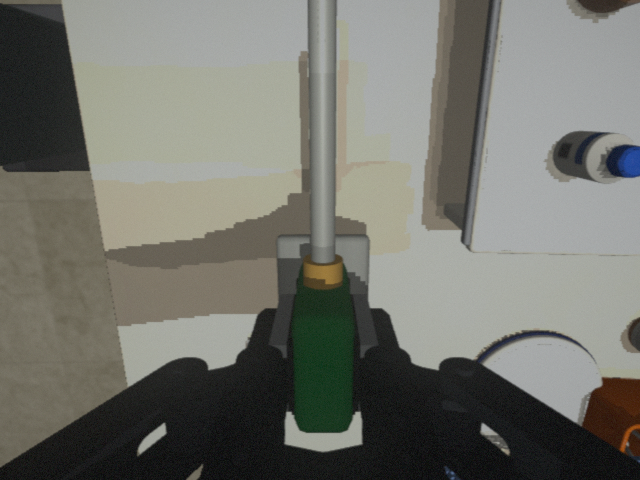

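The hook hangs straight in the gripper. The station's right front top corner is at about (472,249), and its front edge runs up to (497,0).

```bash
python3 - <<'E'
from h import *
w=np.load("w2.npy");s=dict(eef_pos=w[:3],tool_rot=w[3:])
im=cv2.imread("pics/w2.png");g=im.mean(2)
pts=[]
for v in range(5,235,10):
    r=np.diff(cv2.GaussianBlur(g[v-2:v+3].mean(0)[None],(5,1),0)[0][440:520]);u=440+r.argmax()+.5;pts.append((u,v))
P=np.array([onz("wrist",u,v,111,s) for u,v in pts]);L=cv2.fitLine(np.array(pts,np.float32),cv2.DIST_HUBER,0,.01,.01).ravel();print(L)
k=[L[2]+L[0]/L[1]*(v-L[3]) for v in(0,250)];a,b=[onz("wrist",u,v,111,s) for u,v in zip(k,(0,250))];print(k,a,b,"yaw",-np.arctan2(a[0]-b[0],a[1]-b[1]))
print("right side edge",onz("wrist",473,249,111,s),onz("wrist",635,254,111,s))
E
```

```text
[ 1.2014982e-01 -9.9275577e-01  4.8125000e+02  1.1238495e+02]
[np.float32(494.85156), np.float32(464.5949)] [700.2  21.  111. ] [ 694.9 -139.1  111. ] yaw -0.03309222479890356
right side edge [ 700.9 -138.4  111. ] [ 817.5 -143.8  111. ]
```

```bash
python3 - <<'E'
from h import *
w=np.load("w2.npy");s=dict(eef_pos=w[:3],tool_rot=w[3:])
im=cv2.imread("pics/w2.png");g=im.mean(2)
for v in(10,60,120,180,230):print(v,int(np.argmax(1)),g[v-2:v+3,458:504].mean(0).astype(int).tolist())
for u in(500,540,610,635):print(u,g[236:262,u-2:u+3].mean(1).astype(int).tolist())
E
```

```text
10 0 [78, 78, 79, 77, 79, 79, 77, 78, 78, 77, 77, 77, 79, 77, 77, 78, 77, 78, 77, 77, 76, 76, 78, 77, 78, 78, 76, 78, 77, 70, 53, 44, 46, 56, 75, 94, 110, 123, 124, 116, 106, 98, 115, 142, 155, 158]
60 0 [80, 82, 81, 82, 81, 81, 80, 81, 80, 80, 81, 81, 81, 79, 82, 80, 81, 79, 79, 80, 80, 78, 80, 71, 54, 48, 47, 59, 80, 87, 105, 124, 122, 117, 111, 114, 132, 149, 159, 161, 152, 153, 163, 164, 163, 165]
120 0 [82, 81, 82, 82, 82, 82, 83, 82, 83, 82, 82, 83, 81, 81, 81, 80, 71, 55, 48, 51, 67, 88, 106, 121, 124, 119, 111, 100, 117, 147, 161, 164, 167, 167, 168, 168, 168, 167, 167, 168, 167, 168, 168, 168, 167, 168]
180 0 [82, 83, 82, 82, 82, 82, 81, 84, 82, 71, 53, 50, 56, 76, 92, 109, 121, 122, 118, 111, 117, 143, 160, 168, 169, 166, 166, 169, 169, 170, 170, 170, 169, 170, 170, 170, 169, 170, 169, 169, 169, 170, 169, 170, 169, 171]
230 0 [145, 141, 132, 104, 63, 54, 60, 79, 99, 113, 121, 123, 118, 106, 119, 150, 166, 170, 170, 171, 170, 170, 171, 171, 171, 171, 170, 170, 171, 170, 170, 170, 171, 171, 172, 170, 170, 170, 171, 171, 170, 171, 170, 171, 169, 170]
500 [171, 170, 171, 171, 171, 171, 171, 170, 171, 170, 171, 169, 170, 171, 165, 165, 158, 146, 164, 168, 169, 169, 168, 168, 169, 168]
540 [169, 169, 169, 169, 169, 169, 170, 171, 170, 169, 170, 169, 170, 169, 170, 169, 165, 159, 165, 168, 167, 168, 167, 167, 167, 167]
610 [166, 165, 166, 167, 166, 167, 166, 167, 167, 166, 166, 166, 167, 166, 166, 166, 166, 164, 157, 138, 157, 163, 165, 163, 164, 165]
635 [165, 164, 164, 165, 164, 164, 163, 165, 164, 165, 166, 165, 165, 165, 165, 165, 165, 165, 157, 153, 160, 163, 161, 161, 163, 162]
```

```bash
python3 - <<'E'
from h import *
w=np.load("w2.npy");s=dict(eef_pos=w[:3],tool_rot=w[3:])
for z,us in((111,(500.5,494,486,478.5,472.5)),(95,(487.5,481.5,474.5,467.5,461.5))):
    P=np.array([onz("wrist",u,v,z,s) for u,v in zip(us,(10,60,120,180,230))]);k=np.polyfit(P[:,1],P[:,0],1);print(z,P.tolist(),"yaw",-np.arctan(k[0]),"x at y=-37",np.polyval(k,-37))
print(onz("wrist",473,252,111,s),onz("wrist",500,253,111,s),onz("wrist",622,255,111,s))
plan([593,-115,270,.9],[500,-37,262,.3],[480,-37,200,-.025],start=[593.7,-114.6,260.3,1.556])
E
```

```text
111 [[704.2, 15.5, 111.0], [703.1, -12.9, 111.0], [701.6, -49.4, 111.0], [700.3, -88.8, 111.0], [699.3, -124.3, 111.0]] yaw -0.03535633951612339 x at y=-37 702.2298587713362
95 [[701.8, 18.6, 95.0], [700.8, -11.3, 95.0], [699.5, -49.8, 95.0], [698.2, -91.4, 95.0], [696.8, -128.8, 95.0]] yaw -0.033592158055834376 x at y=-37 699.9422185805408
[ 701.1 -140.7  111. ] [ 720.5 -141.7  111. ] [ 808.3 -144.5  111. ]
[np.float64(-0.0004), np.float64(-0.0007), np.float64(-0.0097)] 0.656
[np.float64(0.0033), np.float64(-0.1213), np.float64(0.008)] 0.6
[np.float64(-0.0191), np.float64(-0.0059), np.float64(0.062)] 0.325
```

```bash
cat >> h.py <<'E'
O=np.array([701,-34.]);Y=-0.034;TZ=18.6
def st(xs,z,ys=0):  # TCP world target for hook tip at station (xs,ys), tip height z
    x=xs-150; return [O[0]+x*np.cos(Y)-ys*np.sin(Y),O[1]+x*np.sin(Y)+ys*np.cos(Y),z+TZ,Y]
E
python3 -c "
from h import *
plan([540,-70,262,.7],[500,-30,200,Y],st(-20,22))"
```

```text
at [ 594.  -113.3  260.5] rpy [ 3.1400e+00 -2.5000e-03  1.5582e+00] t 6.0 F [-0.6  0.5 -2. ] w 17.5
[np.float64(0.0426), np.float64(-0.0545), np.float64(-0.0015)] 0.8582
[np.float64(-0.0048), np.float64(-0.0564), np.float64(0.062)] 0.734
[np.float64(0.031), np.float64(-0.0028), np.float64(0.1594)] -0.0
```

Emit:
move_arm:
  series:
    - [[0.043,-0.054,0],0.86]
    - [[0.043,-0.054,0],0.86]
    - [[0.043,-0.054,0],0.86]
    - [[0.043,-0.054,0],0.86]
    - [[0.043,-0.054,0],0.86]

```text
clock: 6.62
eef_pos: [540.5, -67.1, 260.6]
tool_rot: [-3.14, -0.003, 0.698]
force: [-0.6, 0.1, -1.7]
width: 17.4
```

Emit:
move_arm:
  series:
    - [[-0.005,-0.056,0.062],0.735]
    - [[-0.005,-0.056,0.062],0.735]
    - [[-0.005,-0.056,0.062],0.735]
    - [[-0.005,-0.056,0.062],0.735]
    - [[-0.005,-0.056,0.062],0.735]

```text
clock: 7.25
eef_pos: [500.7, -25.2, 198.7]
tool_rot: [-3.138, -0.001, -0.032]
force: [-0.5, -0.5, -2.5]
width: 17.2
```

```bash
python3 -c "
from h import *
plan(st(-20,80),st(-20,22))"
```

```text
at [500.7 -25.2 198.7] rpy [-3.138e+00 -1.500e-03 -3.180e-02] t 7.25 F [-0.5 -0.5 -2.5] w 17.2
[np.float64(0.0305), np.float64(0.0021), np.float64(0.1001)] 0.0022
[np.float64(0.0), np.float64(-0.0), np.float64(0.058)] -0.0
```

Emit:
move_arm:
  series:
    - [[0.0,0.002,0.06],0.002]
    - [[0.0,0.002,0.12],0.002]
    - [[0.01,0.002,0.158],0.002]
    - [[0.02,0.002,0.158],0.002]
    - [[0.03,0.002,0.158],0.002]

```text
clock: 7.88
eef_pos: [532.7, -27.0, 42.0]
tool_rot: [-3.137, -0.004, -0.032]
force: [1.0, -0.2, -1.7]
width: 17.4
```

```bash
python3 - <<'E'
from h import *
plan(st(-20,22),st(8,22))
a=get_image("scene");b=get_image("side")
c=np.hstack([cv2.resize(a[180:330,260:420],None,fx=2.4,fy=2.4),cv2.resize(b[150:300,220:380],None,fx=2.4,fy=2.4)]);cv2.imwrite("pics/d1.png",c)
E
```

```text
at [532.7 -27.   42. ] rpy [-3.1375 -0.0037 -0.0317] t 7.88 F [ 1.  -0.2 -1.7] w 17.4
[np.float64(-0.0015), np.float64(0.0012), np.float64(0.0014)] 0.0023
[np.float64(0.028), np.float64(-0.0), np.float64(-0.0)] -0.0
```

View pics/d1.png

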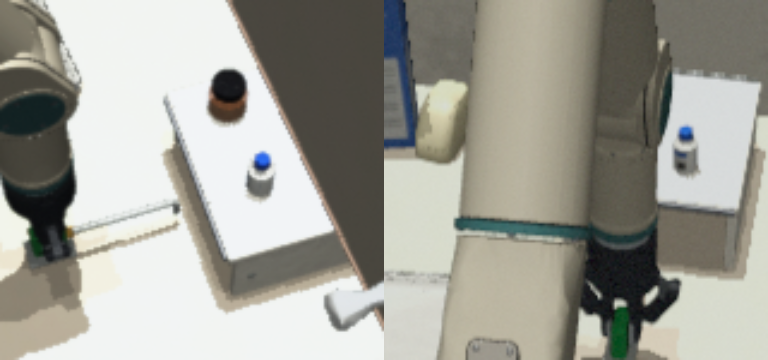

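The hook is level and its tip (175,208 in the left half) is just short of the ledge. I'll feel forward from here.

Emit:
move_arm:
  series:
    - [[0.007,0.001,0.001],0.002]
    - [[0.013,0.001,0.001],0.002]
    - [[0.019,0.001,0.001],0.002]
    - [[0.019,0.001,0.001],0.002]

```text
clock: 8.48
eef_pos: [553.9, -29.0, 42.1]
tool_rot: [-3.138, -0.008, -0.035]
force: [-0.1, 0.0, -2.3]
width: 17.5
```

Emit:
move_arm:
  series:
    - [[0.003,0,0],0]
    - [[0.007,0,0],0]
    - [[0.007,0,0],0]

```text
clock: 8.85
eef_pos: [561.3, -29.2, 42.1]
tool_rot: [-3.138, -0.009, -0.034]
force: [1.0, 0.4, -1.5]
width: 17.6
```

Emit:
move_arm:
  series:
    - [[0.003,0,0],0]
    - [[0.007,0,0],0]
    - [[0.007,0,0],0]

```text
clock: 9.22
eef_pos: [568.8, -29.5, 42.2]
tool_rot: [-3.138, -0.009, -0.034]
force: [-0.3, -0.5, -2.0]
width: 17.5
```

Emit:
move_arm:
  series:
    - [[0.003,0,0],0]
    - [[0.006,0,0],0]
    - [[0.006,0,0],0]

```text
clock: 9.6
eef_pos: [575.2, -29.6, 42.3]
tool_rot: [-3.138, -0.01, -0.034]
force: [-0.6, 0.3, -2.3]
width: 17.2
```

Emit:
move_arm:
  series:
    - [[0.003,0,0],0]
    - [[0.007,0,0],0]
    - [[0.007,0,0],0]

```text
clock: 9.98
eef_pos: [582.8, -29.9, 42.4]
tool_rot: [-3.138, -0.01, -0.034]
force: [-0.7, 0.5, -2.0]
width: 17.4
```

Emit:
move_arm:
  series:
    - [[0.003,0,0],0]
    - [[0.007,0,0],0]
    - [[0.007,0,0],0]

```text
clock: 10.35
eef_pos: [590.3, -30.2, 42.5]
tool_rot: [-3.138, -0.011, -0.034]
force: [-0.9, 0.1, -2.1]
width: 17.1
```

Emit:
move_arm:
  series:
    - [[0.003,0,0.001],0]
    - [[0.007,0,0.001],0]
    - [[0.007,0,0.001],0]

```text
clock: 10.72
eef_pos: [597.8, -30.4, 41.6]
tool_rot: [-3.138, -0.012, -0.034]
force: [-0.1, -0.3, -1.9]
width: 17.3
```

Emit:
move_arm:
  series:
    - [[0.003,0,0.001],0]
    - [[0.006,0,0.001],0]
    - [[0.006,0,0.001],0]

```text
clock: 11.1
eef_pos: [604.2, -30.6, 40.7]
tool_rot: [-3.138, -0.012, -0.034]
force: [-0.1, 0.0, -1.9]
width: 17.5
```

Emit:
move_arm:
  series:
    - [[0.003,0,0],0]
    - [[0.006,0,0],0]
    - [[0.006,0,0],0]

```text
clock: 11.48
eef_pos: [610.6, -30.8, 40.8]
tool_rot: [-3.138, -0.013, -0.034]
force: [-0.3, 0.1, -2.3]
width: 17.3
```

Emit:
move_arm:
  series:
    - [[0.003,0,0],0]
    - [[0.005,0,0],0]
    - [[0.005,0,0],0]

```text
clock: 11.85
eef_pos: [615.8, -31.0, 40.9]
tool_rot: [-3.138, -0.013, -0.034]
force: [0.4, 0.3, -1.3]
width: 17.4
```

Emit:
move_arm:
  series:
    - [[0.002,0,0],0]
    - [[0.004,0,0],0]
    - [[0.004,0,0],0]

```text
clock: 12.22
eef_pos: [617.0, -31.1, 40.0]
tool_rot: [-3.138, -0.007, -0.034]
force: [-4.3, -0.6, -3.3]
width: 17.3
```

Contact: the drawbar's front edge is met at TCP x≈616.5. I'll back off, rise above it and feel for the block face, which should be about 23 mm further on.

Emit:
move_arm:
  series:
    - [[-0.006,0,0],0]
    - [[-0.006,0,-0.012],0]
    - [[-0.006,0,-0.025],0]
    - [[-0.006,0,-0.025],0]

```text
clock: 12.72
eef_pos: [612.9, -31.0, 67.2]
tool_rot: [-3.138, -0.012, -0.034]
force: [0.1, -0.2, -2.2]
width: 17.3
```

```bash
python3 -c "
from h import *
plan([634,-31.6,64,Y])"
```

```text
at [612.9 -31.   67.2] rpy [-3.1377 -0.0117 -0.0344] t 12.72 F [ 0.1 -0.2 -2.2] w 17.3
[np.float64(0.0211), np.float64(-0.0002), np.float64(0.0032)] -0.0004
```

Emit:
move_arm:
  series:
    - [[0.006,0,0.001],0]
    - [[0.012,0,0.001],0]
    - [[0.018,0,0.001],0]
    - [[0.018,0,0.001],0]

```text
clock: 13.22
eef_pos: [631.4, -31.7, 66.1]
tool_rot: [-3.138, -0.012, -0.034]
force: [0.7, 0.3, -2.1]
width: 17.2
```

Emit:
move_arm:
  series:
    - [[0.002,0,0.001],0]
    - [[0.004,0,0.001],0]
    - [[0.004,0,0.001],0]

```text
clock: 13.6
eef_pos: [635.5, -31.8, 65.1]
tool_rot: [-3.138, -0.012, -0.034]
force: [-0.7, -0.9, -2.3]
width: 17.6
```

Emit:
move_arm:
  series:
    - [[0.002,0,0],0]
    - [[0.004,0,0],0]
    - [[0.004,0,0],0]

```text
clock: 13.98
eef_pos: [639.5, -31.9, 65.1]
tool_rot: [-3.138, -0.012, -0.034]
force: [0.1, -0.6, -1.9]
width: 17.3
```

Emit:
move_arm:
  series:
    - [[0.002,0,0],0]
    - [[0.003,0,0],0]
    - [[0.003,0,0],0]

```text
clock: 14.35
eef_pos: [639.6, -31.9, 64.9]
tool_rot: [-3.138, -0.006, -0.034]
force: [-8.1, 1.5, 3.2]
width: 17.5
```

The block face is met at 639.5, exactly the 23 mm expected. Back 3.5 mm to the slot's middle, then lower.

Emit:
move_arm:
  series:
    - [[-0.0037,0,0],0]
    - [[-0.0037,0,0],0]

```text
clock: 14.6
eef_pos: [636.0, -31.9, 64.9]
tool_rot: [-3.138, -0.006, -0.034]
force: [0.3, 0.3, -1.3]
width: 17.6
```

Emit:
move_arm:
  series:
    - [[0,0,0.004],0]
    - [[0,0,0.009],0]
    - [[0,0,0.009],0]

```text
clock: 14.98
eef_pos: [635.7, -31.8, 55.2]
tool_rot: [-3.138, -0.005, -0.034]
force: [-0.2, 0.8, -1.8]
width: 17.2
```

Emit:
move_arm:
  series:
    - [[0,0,0.003],0]
    - [[0,0,0.006],0]
    - [[0,0,0.006],0]

```text
clock: 15.35
eef_pos: [635.5, -31.7, 48.9]
tool_rot: [-3.138, -0.005, -0.034]
force: [0.5, 0.8, -1.8]
width: 17.6
```

In the slot with no contact force. Lowering further, then drawing gently.

Emit:
move_arm:
  series:
    - [[0,0,0.004],0]
    - [[0,0,0.009],0]
    - [[0,0,0.009],0]

```text
clock: 15.72
eef_pos: [635.1, -31.7, 39.2]
tool_rot: [-3.138, -0.004, -0.034]
force: [-0.4, -0.5, -2.5]
width: 17.1
```

Emit:
move_arm:
  series:
    - [[-0.002,0,0],0]
    - [[-0.004,0,0],0]
    - [[-0.006,0,0],0]
    - [[-0.008,0,0],0]

```text
clock: 16.23
eef_pos: [631.8, -31.5, 40.7]
tool_rot: [-3.138, -0.014, -0.034]
force: [9.9, -0.5, -2.9]
width: 17.7
```

Emit:
move_arm:
  series:
    - [[-0.006,0,0.001],0]
    - [[-0.009,0,0.001],0]
    - [[-0.012,0,0.001],0]
    - [[-0.015,0,0.001],0]
    - [[-0.018,0,0.001],0]

```text
clock: 16.85
eef_pos: [620.4, -30.9, 41.9]
tool_rot: [-3.138, -0.028, -0.034]
force: [7.9, 0.1, 0.0]
width: 17.2
```

Emit:
move_arm:
  series:
    - [[-0.006,0,0.006],0]
    - [[-0.013,0,0.006],0]
    - [[-0.02,0,0.006],0]
    - [[-0.027,0,0.006],0]
    - [[-0.034,0,0.006],0]

```text
clock: 17.48
eef_pos: [593.8, -29.9, 37.5]
tool_rot: [-3.138, -0.043, -0.034]
force: [8.2, -0.1, 0.6]
width: 17.2
```

Emit:
move_arm:
  series:
    - [[-0.007,0,0.005],0]
    - [[-0.014,0,0.005],0]
    - [[-0.022,0,0.005],0]
    - [[-0.03,0,0.005],0]
    - [[-0.038,0,0.005],0]

```text
clock: 18.1
eef_pos: [564.0, -28.8, 33.6]
tool_rot: [-3.138, -0.06, -0.034]
force: [9.1, -0.6, 0.2]
width: 17.2
```

Emit:
move_arm:
  series:
    - [[-0.007,0,0.003],0]
    - [[-0.014,0,0.003],0]
    - [[-0.022,0,0.003],0]
    - [[-0.03,0,0.003],0]
    - [[-0.036,0,0.003],0]

```text
clock: 18.73
eef_pos: [536.1, -27.8, 31.0]
tool_rot: [-3.138, -0.076, -0.034]
force: [9.0, -0.4, 1.9]
width: 17.3
```

Emit:
move_arm:
  series:
    - [[-0.007,0,0.001],0]
    - [[-0.013,0,0.001],0]
    - [[-0.019,0,0.001],0]
    - [[-0.025,0,0.001],0]
    - [[-0.025,0,0.001],0]

```text
clock: 19.35
eef_pos: [516.4, -27.2, 29.9]
tool_rot: [-3.14, -0.086, -0.034]
force: [5.6, -0.2, 1.3]
width: 17.1
```

```bash
python3 - <<'E'
from h import *
plan([0,0,0,0])
a=get_image("scene");b=get_image("side");w=get_image("wrist")
c=np.hstack([cv2.resize(a[180:330,260:420],None,fx=2.4,fy=2.4),cv2.resize(w[0:480],(416,360))]);cv2.imwrite("pics/d2.png",c);cv2.imwrite("pics/sc2.png",a)
E
```

```text
at [516.4 -27.2  29.9] rpy [-3.1397 -0.086  -0.0339] t 19.35 F [ 5.6 -0.2  1.3] w 17.1
[np.float64(-0.517), np.float64(-0.0097), np.float64(0.0299)] -0.0339
```

View pics/d2.png

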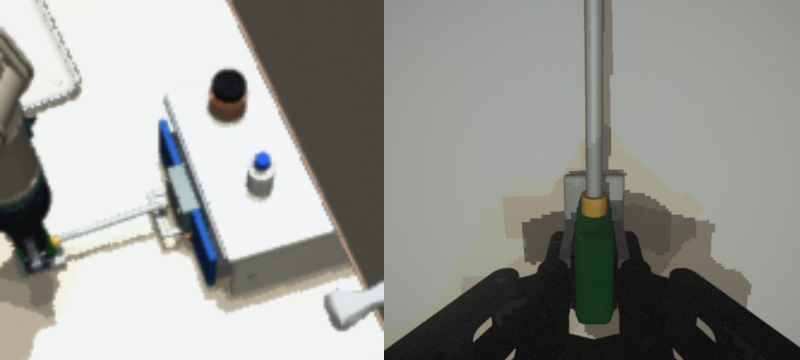

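The blue front is clearly out past the ledge. Jar and dropper have not moved. Now unhook: ease forward, then lift straight up.

Emit:
move_arm:
  series:
    - [[0.003,0,0],0]
    - [[0.005,0,0],0]
    - [[0.005,0,0],0]

```text
clock: 19.88
eef_pos: [520.8, -27.4, 30.1]
tool_rot: [-3.139, -0.085, -0.033]
force: [-0.3, 0.7, -1.7]
width: 17.2
```

Emit:
move_arm:
  series:
    - [[0.0003,0,-0.004],0]
    - [[0.0008,0,-0.009],0]
    - [[0.001,0,-0.012],0]
    - [[0.001,0,-0.012],0]

```text
clock: 20.38
eef_pos: [521.0, -27.4, 42.5]
tool_rot: [-3.139, -0.085, -0.033]
force: [0.8, 0.1, -1.4]
width: 17.3
```

Emit:
move_arm:
  series:
    - [[0.001,0,-0.01],0]
    - [[0.0018,0,-0.02],0]
    - [[0.0026,0,-0.03],0]
    - [[0.0045,0,-0.05],0]
    - [[0.0045,0,-0.05],0]

```text
clock: 21.0
eef_pos: [522.4, -27.6, 94.3]
tool_rot: [-3.139, -0.089, -0.033]
force: [0.8, -0.5, -2.5]
width: 17.5
```

```bash
cat >> h.py <<'E'
from scipy.spatial.transform import Rotation as Ro
def plan6(*tg,start=None):
    """world targets [x,y,z,heading] with the true (tilted) tool frame"""
    s=read_state();p=np.array(s["eef_pos"]);R=Ro.from_euler('xyz',s["tool_rot"])
    print("at",p.round(1),"rpy",np.round(s["tool_rot"],3),"t",round(s["clock"],2),"F",s["force"].round(1),"w",round(s["width"],1))
    for t in tg:
        d=R.inv().apply(np.array(t[:3])-p);x=R.apply([1,0,0]);a=-wrap(t[3]-np.arctan2(x[1],x[0]))
        print((d/1000).round(4).tolist(),round(a,4));p=np.array(t[:3],float);R=R*Ro.from_euler('z',a)
E
python3 -c "
from h import *
plan6([500,-27,240,-.03],[520,80,240,.8],[555.5,249.4,200,1.558])"
```

```text
at [522.4 -27.6  94.3] rpy [-3.139 -0.089 -0.033] t 21.0 F [ 0.8 -0.5 -2.5] w 17.5
[-0.0094, -0.0002, -0.1471] -0.0028
[0.0167, -0.1075, 0.0017] -0.83
[0.1437, -0.0952, 0.0429] -0.7559
```

Emit:
move_arm:
  series:
    - [[-0.003,0,-0.04],0]
    - [[-0.009,0,-0.09],0]
    - [[-0.009,0,-0.147],0]
    - [[-0.009,0,-0.147],0]

```text
clock: 21.5
eef_pos: [502.6, -27.5, 243.2]
tool_rot: [-3.139, -0.096, -0.032]
force: [0.5, 0.1, -3.0]
width: 17.3
```

Emit:
move_arm:
  series:
    - [[0.003,-0.02,0.002],-0.83]
    - [[0.017,-0.107,0.002],-0.83]
    - [[0.017,-0.107,0.002],-0.83]
    - [[0.017,-0.107,0.002],-0.83]
    - [[0.017,-0.107,0.002],-0.83]

```text
clock: 22.12
eef_pos: [522.1, 79.6, 241.3]
tool_rot: [3.074, -0.065, 0.805]
force: [0.0, 0.4, -1.9]
width: 17.2
```

```bash
python3 -c "
from h import *
plan6([555.5,249.4,200,1.558])"
```

```text
at [522.1  79.6 241.3] rpy [ 3.074 -0.065  0.805] t 22.12 F [ 0.   0.4 -1.9] w 17.2
[0.1426, -0.0968, 0.0442] -0.7531
```

Emit:
move_arm:
  series:
    - [[0.143,-0.097,0.044],-0.753]
    - [[0.143,-0.097,0.044],-0.753]
    - [[0.143,-0.097,0.044],-0.753]
    - [[0.143,-0.097,0.044],-0.753]
    - [[0.143,-0.097,0.044],-0.753]

```text
clock: 22.75
eef_pos: [554.4, 249.8, 198.0]
tool_rot: [3.052, -0.001, 1.555]
force: [0.2, -0.9, -0.9]
width: 17.2
```

```bash
python3 -c "
from h import *
plan6([555.5,249.4,40,1.558],[555.5,249.4,26,1.558])
im=get_image('wrist');cv2.imwrite('pics/w3.png',im)"
```

```text
at [554.4 249.8 198. ] rpy [ 3.052e+00 -1.000e-03  1.555e+00] t 22.75 F [ 0.2 -0.9 -0.9] w 17.2
[-0.0005, -0.013, 0.1574] -0.0028
[-0.0, -0.0013, 0.0139] -0.0
```

View pics/w3.png

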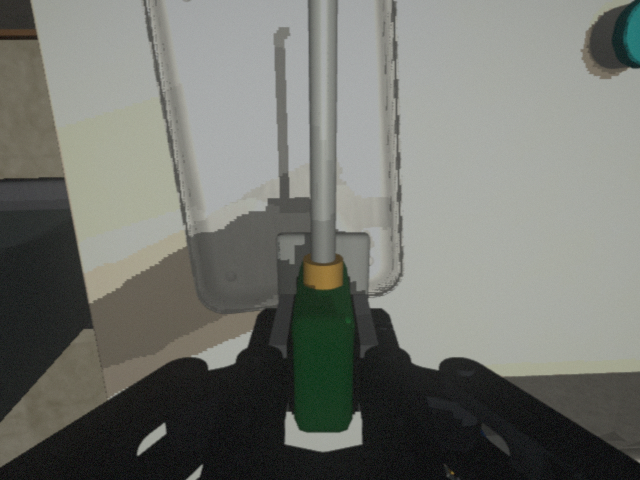

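The hook hangs square over the tray. Lower it.

Emit:
move_arm:
  series:
    - [[0,-0.004,0.05],-0.002]
    - [[0,-0.009,0.105],-0.002]
    - [[0,-0.013,0.145],-0.002]
    - [[0,-0.013,0.157],-0.002]
    - [[0,-0.013,0.157],-0.002]

```text
clock: 23.42
eef_pos: [556.5, 248.2, 41.1]
tool_rot: [3.051, 0.0, 1.552]
force: [0.3, 0.2, -1.3]
width: 17.2
```

```bash
python3 -c "
from h import *
plan6([555.5,249.4,24,1.558],[555.5,249.4,20,1.558])"
```

```text
at [556.5 248.2  41.1] rpy [3.051 0.    1.552] t 23.43 F [ 0.3  0.2 -1.3] w 17.2
[0.0012, -0.0026, 0.0169] -0.006
[0.0, -0.0004, 0.004] -0.0
```

Emit:
move_arm:
  series:
    - [[0.001,-0.002,0.009],-0.005]
    - [[0.001,-0.002,0.016],-0.005]
    - [[0.001,-0.002,0.016],-0.005]

```text
clock: 23.8
eef_pos: [556.0, 249.2, 25.0]
tool_rot: [3.051, 0.0, 1.557]
force: [-0.0, 0.1, -2.1]
width: 17.3
```

Emit:
move_arm:
  series:
    - [[0,0,0.002],0]
    - [[0,0,0.002],0]

```text
clock: 24.05
eef_pos: [556.2, 249.3, 23.1]
tool_rot: [3.051, 0.0, 1.557]
force: [0.1, 0.3, -2.0]
width: 17.6
```

Emit:
move_arm:
  series:
    - [[0,0,0.0015],0]
    - [[0,0,0.0015],0]

```text
clock: 24.3
eef_pos: [556.4, 249.4, 22.3]
tool_rot: [3.051, 0.0, 1.557]
force: [-1.8, 0.3, 3.9]
width: 17.5
```

Emit:
move_arm:
  series:
    - [[0,0,0.002],0]
    - [[0,0,0.002],0]

```text
clock: 24.55
eef_pos: [556.5, 249.5, 22.1]
tool_rot: [3.051, -0.0, 1.557]
force: [-4.4, -0.9, 14.3]
width: 17.2
```

Emit:
move_arm:
  series:
    - [[0,0,0.001],0]
    - [[0,0,0.001],0]

```text
clock: 24.8
eef_pos: [556.5, 249.4, 22.2]
tool_rot: [3.051, -0.0, 1.557]
force: [-2.3, 0.1, 10.0]
width: 17.3
```

Emit:
move_arm:
  series:
    - [[0,0,-0.0003],0]
    - [[0,0,-0.0003],0]

```text
clock: 25.05
eef_pos: [556.6, 249.6, 22.5]
tool_rot: [3.05, -0.001, 1.557]
force: [-1.7, 0.9, -0.3]
width: 17.4
```

Emit:
move_arm:
  series:
    - [[0,0,0],0]
    - [[0,0,0],0]
    - [[0,0,0],0]
    - [[0,0,0],0]
  claw: 0.45

```text
clock: 25.55
eef_pos: [556.7, 249.5, 22.4]
tool_rot: [3.05, -0.001, 1.557]
force: [0.3, 0.7, 0.4]
width: 38.5
```

Emit:
move_arm:
  series:
    - [[0,0,0],0]
    - [[0,0,0],0]
    - [[0,0,0],0]
  claw: 1

```text
clock: 25.92
eef_pos: [556.7, 249.5, 22.5]
tool_rot: [3.05, -0.001, 1.557]
force: [0.1, 0.5, -0.4]
width: 85.7
```

Emit:
move_arm:
  series:
    - [[0,0.002,-0.02],0]
    - [[0,0.005,-0.06],0]
    - [[0,0.01,-0.11],0]
    - [[0,0.015,-0.16],0]
    - [[-0.03,0.02,-0.2],0]

```text
clock: 26.55
eef_pos: [558.0, 222.2, 225.7]
tool_rot: [3.048, -0.003, 1.561]
force: [1.2, -0.2, 0.1]
width: 84.9
```

Emit:
move_arm:
  series:
    - [[-0.1,0,0],0]
    - [[-0.1,0,0],0]
    - [[-0.1,0,0],0]

```text
clock: 26.92
eef_pos: [557.1, 118.1, 225.8]
tool_rot: [3.048, -0.002, 1.555]
force: [-0.4, 0.4, 0.3]
width: 85.4
```

```bash
python3 - <<'E'
from h import *
plan6()
a=get_image("scene");b=get_image("side");cv2.imwrite("pics/s9.png",a)
c=np.hstack([cv2.resize(a[140:310,200:420],None,fx=1.8,fy=1.8),cv2.resize(b[165:335,140:380],None,fx=1.667,fy=1.8)]);print(c.shape);cv2.imwrite("pics/f.png",c)
h=cv2.cvtColor(a,cv2.COLOR_BGR2HSV);m=cv2.inRange(h,(105,150,60),(125,255,255));k,l,q,cc=cv2.connectedComponentsWithStats(m)
for i in range(1,k):
    if 300<cc[i][0]<380 and 190<cc[i][1]<310 and q[i,4]>10:print(q[i],cc[i],cv2.minAreaRect(cv2.findNonZero((l==i).astype(np.uint8))))
E
```

```text
at [557.1 118.1 225.8] rpy [ 3.048e+00 -2.000e-03  1.555e+00] t 26.93 F [-0.4  0.4  0.3] w 85.4
(306, 796, 3)
[327 230   9  19  72] [330.34722222 239.72222222] ((330.1499938964844, 238.95001220703125), (18.973661422729492, 4.110960960388184), 71.56504821777344)
[367 244   5   7  28] [368.92857143 246.71428571] ((369.0, 247.0), (6.0, 4.0), 90.0)
[340 267  10  23  93] [344.43010753 277.62365591] ((344.5, 278.0), (23.084627151489258, 4.110960006713867), 71.56504821777344)
```

View pics/f.png

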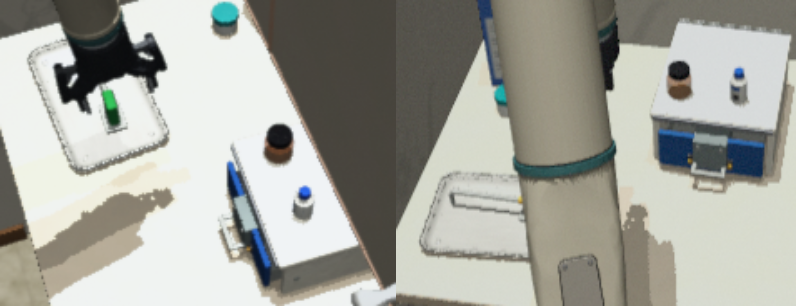

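```bash
python3 - <<'E'
from h import *
p=(140+(712-396)/1.667,165+188/1.8);q=onz("side",*p,36);print(q,"drawn about",770.5-q[0])
a=cv2.imread("pics/s9.png");h=cv2.cvtColor(a,cv2.COLOR_BGR2HSV);m=cv2.inRange(h,(50,120,50),(75,255,255))
k,l,s,c=cv2.connectedComponentsWithStats(m);i=1+s[1:,4].argmax();print("green",s[i],c[i])
E
```

```text
[625.6 -44.1  36. ] drawn about 144.89999999999998
green [257 190   9  19 101] [261.16831683 198.86138614]
```

```bash
python3 - <<'E'
from h import *
b=get_image("side");cv2.imwrite("pics/z.png",cv2.resize(b[220:280,285:385],None,fx=8,fy=8,interpolation=cv2.INTER_CUBIC))
E
```

```text
(no output)
```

View pics/z.png

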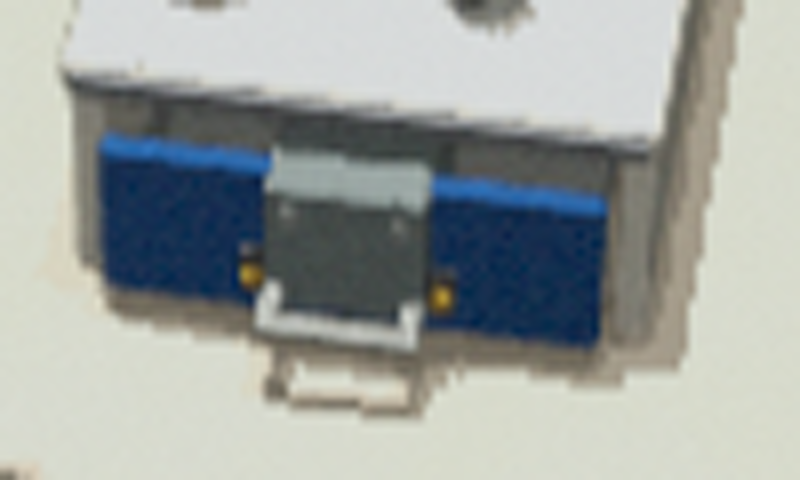

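The lower outline at (340,400) is the shadow. The bar's real front edge is at about (335,335), and the block's top front edge at (345,200).

```bash
python3 - <<'E'
from h import *
f=lambda u,v:(285+u/8-.4,220+v/8-.4)
q=onz("side",*f(337,334),38);r=onz("side",*f(345,202),85);l=onz("side",*f(360,112),95)
print(q,770.5-q[0],r,770.5+23-r[0],"ledge",onz("side",*f(360,112),111))
E
```

```text
[654.7 -32.   38. ] 115.79999999999995 [674.5 -31.8  85. ] 119.0 ledge [694.2 -34.3 111. ]
```

```bash
python3 -c "
from cell import *
print(finish_job())"
```

```text
the job is handed in; nothing more can be done
None
```

The drawer is drawn out past the ledge, the hook is back in the steel tray on its foot, and I have handed the job in at about 27 s of the 72 s allowed.

**What I did**
- I felt the drawbar's front edge (about 4 N) and then the block face (about 8 N, 23 mm further on, as it should be).
- I lowered the hook into the slot without contact and drew the drawer out with 8–10 N.
- I eased the hook forward until the load was zero, lifted it clear, and put it back where it came from.

**Last checks**
- **Drawer:** it is out about 113 mm by arm travel, and 116 and 119 mm by two side-camera readings. It needed more than 100 mm, and the blue front shows clearly beyond the ledge.
- **Jar and dropper bottle:** they stand where they were by eye in the last pictures.
- **Hook:** it stands in the tray, with the handle within about 1 pixel of its first position. The gripper is open and about 200 mm up, touching nothing.

**What disagreed or went less well**
- **Shadow reading:** a first camera reading of 145 mm came from the drawbar's shadow on the desk, so I discarded it.
- **Tilted release:** the tool tilted about 0.09 rad during the pull and would not level. I released the hook with that tilt, and it settled on its foot.
- **Set-down force:** the push on the tray briefly reached about 14–16 N.

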